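Push a contaminated fitting through the self-closing flap of the cleaning bin

TASK

The brass fitting lying on the shelf of the closed bin is contaminated and must not be picked up. With one finger push the bin's self-closing steel flap down and hold it open, and with the other finger push the fitting off the shelf so that it drops into the bin while the flap is held. Then take the hand away so that the flap swings shut, and leave the bottle and the two standing vials beside the bin alone.

Things in the scene. Friction and masses are not known exactly. Their poses are not given: they have to be found in the camera images.
- bin: Fixed bin for dirty parts: white box, flat grey lid 135 mm above the bench, 190 mm wide. Origin on the bench below the middle of the shelf's edge; x points from shelf to flap (away from the robot), y left, z up. Lid: shelf x = -85 to 0 mm, mouth with flap x = 0 to 100, y = -80 to 80, rear band to x = 137; a 5 mm high bead runs round the outer edge. Inside: one open space, also under the shelf, down to 8 mm above the bench.
- shelf_edge (a point): Middle of the shelf's edge at the mouth, on the lid's top surface, 135 mm above the origin of the bin; axes as the bin's. Pushed past this edge with the flap open, the fitting drops into the bin.
- flap (a joint): Angle of the steel flap, rad: 0 = shut, level with the shelf; up to 0.85 as it is pushed down into the bin. Flat leaf 156 mm wide, 95 mm long; its free lip lies along the shelf's edge, its hinge at the far side of the mouth (x = 96 mm in the bin's frame). A spring shuts it in under 1 s: about 0.06 N m to start, 0.12 N m at 0.8 rad (1 to 3 N from a finger 80 to 40 mm from the hinge). The fitting's weight does not open it.
- flap_lip (a point): Middle of the flap's free lip, 91 mm from the hinge; lies beside the shelf's edge when shut and goes down with the flap.
- fitting_mid (a point): Centre of the contaminated fitting: straight brass tube union with hexagons, 56 mm long, 18 mm wide, 16 mm high, 45 g, lying on the bin's shelf, roughly along the mouth, its centre 14 to 24 mm in front of the shelf's edge and up to 40 mm left or right of its middle. The point is 8 mm above the shelf; its y axis runs along the fitting.
- bottle: Amber glass bottle with black cap, 62 mm in diameter, 125 mm high, standing on the bench beside the bin; leave alone. Origin at the centre of its underside.
- clean_vial_1: Vial 12 mm in diameter, 34 mm high, standing upright on the bench beside the bin; leave alone. Origin at the centre of its underside.
- clean_vial_2: A second vial of the same size standing upright on the bench; leave alone. Origin at the centre of its underside.
There are look-alikes about, which are no part of the job. Leave any red look-alike of the part that bears fitting_mid alone.

How it is judged:
On the way, in this order (a step that is already met when the one before it is completed fails the run):
1. the flap is held open by a finger while a finger pushes the fitting, which is still on the shelf (value of joint flap above 0.25 rad and contact force between the fingers and flap above 0.3 N and contact force between the fingers and fitting above 0.02 N and z of fitting_mid in the frame of bin above 0.136 m), for 0.05 s.
2. the fitting has dropped into the bin while the finger still holds the flap open (value of joint flap above 0.25 rad and contact force between the fingers and flap above 0.3 N and z of fitting_mid in the frame of bin below 0.09 m), for 0.1 s.
At the end, for the whole second after the job is handed in: The contaminated fitting lies at rest inside the bin, its centre less than 50 mm above the bench, and the flap is shut to within 0.06 rad (z of fitting_mid in the frame of bin below 0.05 m and x of fitting_mid in the frame of bin between -0.08 and 0.132 m and y of fitting_mid in the frame of bin between -0.09 and 0.09 m and value of joint flap below 0.06 rad and linear speed of fitting below 0.05 m/s); the robot touches nothing.
It fails at once if the contaminated fitting was lifted more than 20 mm off the shelf (z of fitting_mid in the frame of bin above 0.163 m).
It fails at once if the fitting was pushed onto the flap before the flap was open (x of fitting_mid in the frame of bin above 0.012 m and z of fitting_mid in the frame of bin above 0.137 m and value of joint flap below 0.12 rad).
It fails at once if a bystander was displaced by more than 20 mm (distance of any of bottle, clean_vial_1, clean_vial_2 from where it was at the start of the episode above 0.02 m).
It fails at once if the bottle or a standing vial was tipped over (angle between any of bottle, clean_vial_1, clean_vial_2's own z axis and vertical above 0.4 rad).
It also fails if it takes over 35 s, if anything falls off the work surface, if the arm or the gripper's body presses on something with over 40 N, if the wrist force passes 120 N, or if a joint passes its speed limit or range.

ROBOT

A 7-joint arm with a two-finger parallel gripper is mounted at the origin on a cart in front of the work surface, level with it; the furniture and walls round the work are solid. World frame = base frame: x ahead of the robot, y to its left, z up, the work surface at z = 0. Lengths are in m, angles in rad, forces in N, time in s.
With the tool pointing down it reaches from about 0.4 to 0.9 m from the base axis. Payload 5.5 kg.
Tool frame: the origin (TCP) lies at the very end of the fingers, on their centre line; the grasp point (between the pads) lies 19 mm behind it; z points along the fingers, y is the line along which they close (so a half turn about z gives the same grasp; the last joint's range is limited). The gripper opens to 85 mm and grips with 20 to 120 N. Pads are 22 mm wide; open, the fingers measure 114 mm over their backs; the gripper's body (76 mm by 85 mm) begins 54 mm behind the grasp point. The pads swing forward as they close: fully open they stand 13 mm farther back than shut.
Start: joints at [1.577, 0.501, -0.427, 1.55, 0.221, 1.138, -0.21], TCP at [0.165, -0.629, 0.231] pointing down, gripper open.
Joint ranges: [-2.88, 2.88], [-0.31, 2.03], [-1.54, 1.56], [0.2, 2.42], [-1.41, 4.55], [0.19, 2.02], [-2.57, 2.57]. Speed limits (rad/s): [2.57, 2.57, 3.14, 3.14, 3.14, 3.14, 3.14].

INTERFACE

Orientations are given as a unit quaternion [x, y, z, w].
In Python, from workcell import readout, vision, workorder, models gives the robot as it stands. The module is installed in compiled form; this text tells all that it offers.
- The arm moves only by the tool apply_moves, never from a script. Its argument "increments" is one flat list of numbers, 7 for each row, row after row: the turn, a rotation vector about the tool's x, y, z scaled (see below), then the shift along the tool's x, y, z scaled (see below), then the opening, from 0 (shut) to 1 (fully open). A call has 1 to 20 rows; each row is the pose to reach, as a shift and turn from the pose commanded when the call began, along the tool's axes at that moment; what a row does not reach only later rows make up. The controller multiplies each number of a shift by 600 mm and each number of a turn by 2 rad. A row lasts 1/8 s, in which the tool goes at most 62.5 mm and 10.7 degrees, less where a joint would pass 70% of its speed; a pose out of reach is approached as far as the arm can. A call with a number of a shift or a turn outside -1 to 1 is refused whole. A call with a gripper value outside its range is refused whole. The fingers move at their own pace and stop on an object; the grip force is fixed at half the most. Time passes only in rows, so rows that repeat a pose let the fingers close. It gives the time, the measured TCP pose, the force, the opening and the grip force at its end, in the units of the state.
- readout.sense(): the state, without advancing time (a new reading comes with each control period).
- vision.get_image(name): name is "scene" or "side" or "wrist"; returns (picture, depth): 384x512x3 uint8, red, green, blue; 384x512 float32, m along the optical axis (not along the pixel's ray), 0 where there is no reading.
- vision.calibration(name): a dict with "K" (3x3 intrinsics, pixels), "k1" (the pictures are not rectified: a ray, as slopes to the right and down, at radius r is drawn at 1 + k1 r^2 times it, then the intrinsics apply), "eye" and "rotation" of the camera in the world; the wrist camera has in their place "tool_from_camera" (4x4, takes a point from camera to tool coordinates, whose origin is the TCP and whose axes are the flange's). Camera axes: x right, y down, z forward; pixel columns grow to the right and rows downward; lengths in m; the calibration is good to about 2 mm. A picture is of the moment at which its call begins: read the wrist's pose just before it. calibration takes no time and is no camera call.
- workorder.finish_job(): hands the job in; it is judged then, once.
Trained networks look in the newest picture that a camera, given by its name, has taken for a name from the list of things; names that differ only in an ending like _2 or _b are one class to them, and where a whole thing is asked for, a point or a joint stands for the part that bears it (a point fixed in the world has none). Each returns a list of dicts, best first, with "p" (0 to 1); they miss things now and then, are a little off and sometimes report something else, mostly with a low value. They report only what shows in the picture. A call takes as long as a camera call. They do not tell look-alikes from the thing itself.
- models.recognise(camera, label): "position" ([x, y, z] in m, in world coordinates, good to about 4 mm: the middle of the surface that is visible of it).
- models.tip_of(camera, label): "position" ([x, y, z] in m, in world coordinates, good to about 4 mm: a listed point, or the origin of a listed thing).
The state is a dict: "clock": time; "joint_positions": joint angles; "qvel": joint speeds; "tau": joint torques, N m; "position": TCP position; "eef_rot": TCP orientation; "force": force on the tool from outside, world axes, zero at the start; "torque": the same for the moment, N m; "gripper_width": finger opening in m; "gripper_force": force on a finger pad.
Only numpy, scipy, OpenCV 4.12 (cv2) and the standard library are available. Lean on these libraries where they do the work, as an engineer would, in place of code of your own. Each camera call takes 0.05 s, during which the arm holds its last target. There are 200 camera calls.

## Working session

There is one attempt and no reset: what is moved stays moved. The work goes in short steps, Python scripts to look and compute and a tool call to move; the robot and the scene stay as the last step left them, time stands still between calls to the robot, and variables do not carry over. Pictures are saved under pics/ and viewed, at most 10 in all, crops included, and the job is handed in when it is done.

Besides the shell and the picture viewer there is one more tool, called after "Request:" as a command line: name --argument value ..., lists and objects as JSON in quotes. apply_moves: Moves the arm, as the interface text tells. Shifts and turns lie within -1 to 1; 1 stands for 600 mm of shift or 2 rad of turn. Its arguments: {"type":"object","properties":{"increments":{"type":"array","items":{"type":"number"}}},"required":["increments"]}

```bash
mkdir -p pics
cat > h.py <<'E'
import numpy as np,cv2
from workcell import readout,vision,workorder,models
from scipy.spatial.transform import Rotation as R
def cloud(n):
    s=readout.sense();im,d=vision.get_image(n);c=vision.calibration(n)
    h,w=d.shape;u,v=np.meshgrid(np.arange(w),np.arange(h))
    K=np.array(c['K']);k=c['k1']
    p=cv2.undistortPoints(np.stack([u,v],-1).reshape(-1,1,2).astype(np.float64),K,np.array([k,0,0,0.])).reshape(h,w,2)
    P=np.dstack([p*d[...,None],d])
    if n=='wrist':
        T=np.array(c['tool_from_camera']);P=P@T[:3,:3].T+T[:3,3]
        P=P@R.from_quat(s['eef_rot']).as_matrix().T+np.array(s['position'])
    else: P=P@np.array(c['rotation']).T+np.array(c['eye'])
    P[d==0]=np.nan
    return im,d,P
E
python3 - <<'E'
from h import *
s=readout.sense();print(s['clock'],s['position'],s['eef_rot'],s['gripper_width'])
ims=[]
for n in ['scene','side']:
    im,d,P=cloud(n);ims.append(im);np.savez('pics/'+n,im=im,P=P)
    print(n,vision.calibration(n))
    for l in ['bin','shelf_edge','flap_lip','fitting_mid','bottle','clean_vial_1']:
        print(l,[(np.round(r['position'],3),round(r['p'],2)) for r in models.tip_of(n,l)])
cv2.imwrite('pics/a.png',cv2.cvtColor(cv2.resize(np.vstack(ims),(800*512//768*1,600*1) if 0 else (400,600)),cv2.COLOR_RGB2BGR))
for n,i in zip('ab',ims): cv2.imwrite(f'pics/{n}1.png',cv2.cvtColor(i,cv2.COLOR_RGB2BGR))
E
```

```text
0.0 [ 0.1648285  -0.62801406  0.23024539] [ 9.91766515e-01  1.28055361e-01 -1.05795905e-04 -9.96037663e-04] 0.08551400303692089Traceback (most recent call last):
  File "<stdin>", line 5, in <module>
  File "h.py", line 13, in cloud
    else: P=P@np.array(c['rotation']).T+np.array(c['eye'])
            ~^~~~~~~~~~~~~~~~~~~~~~~~~~
ValueError: matmul: Input operand 1 has a mismatch in its core dimension 0, with gufunc signature (n?,k),(k,m?)->(n?,m?) (size 4 is different from 3)
```

```bash
sed -i "s/np.array(c\['rotation'\]).T/R.from_quat(c['rotation']).as_matrix().T/" h.py
python3 - <<'E'
from h import *
for n in ['scene','side']:
    im,d,P=cloud(n);np.savez('pics/'+n,im=im,P=P)
    print(n,vision.calibration(n))
    for l in ['bin','shelf_edge','flap_lip','fitting_mid','bottle','clean_vial_1']:
        print(l,[(np.round(r['position'],3),round(r['p'],2)) for r in models.tip_of(n,l)])
    cv2.imwrite(f'pics/{n}1.png',cv2.cvtColor(im,cv2.COLOR_RGB2BGR))
E
```

```text
scene {'K': array([[500.14662327,   0.        , 249.52112734],
       [  0.        , 500.14662327, 192.36622634],
       [  0.        ,   0.        ,   1.        ]]), 'k1': -0.07623566316666104, 'eye': array([ 0.80767214, -0.23398737,  0.8954526 ]), 'rotation': array([ 0.91595169,  0.28797812, -0.07740704, -0.26853165])}
bin [(array([ 0.523,  0.179, -0.003]), 0.85)]
shelf_edge [(array([0.525, 0.18 , 0.135]), 0.61)]
flap_lip [(array([0.525, 0.183, 0.132]), 0.61)]
fitting_mid [(array([0.36 , 0.199, 0.008]), 0.62), (array([0.356, 0.098, 0.01 ]), 0.6), (array([0.502, 0.182, 0.144]), 0.58)]
bottle [(array([0.708, 0.177, 0.002]), 0.66)]
clean_vial_1 [(array([ 0.493,  0.046, -0.002]), 0.61), (array([ 0.449,  0.058, -0.001]), 0.53)]
side {'K': array([[425.59586986,   0.        , 254.70334194],
       [  0.        , 425.59586986, 199.76939984],
       [  0.        ,   0.        ,   1.        ]]), 'k1': -0.1580380522734308, 'eye': array([ 0.34286037, -0.56605697,  0.44386513]), 'rotation': array([ 0.82891901, -0.10729105,  0.06559337, -0.54504991])}
bin [(array([ 0.523,  0.181, -0.   ]), 0.88)]
shelf_edge [(array([0.523, 0.178, 0.136]), 0.88)]
flap_lip [(array([0.522, 0.181, 0.134]), 0.57)]
fitting_mid [(array([0.359, 0.198, 0.01 ]), 0.74), (array([ 0.705,  0.181, -0.002]), 0.69), (array([0.358, 0.1  , 0.004]), 0.58), (array([0.505, 0.18 , 0.144]), 0.41)]
bottle [(array([ 0.707,  0.178, -0.002]), 0.85)]
clean_vial_1 [(array([0.486, 0.043, 0.001]), 0.69), (array([ 0.454,  0.057, -0.   ]), 0.67)]
```

View pics/scene1.png

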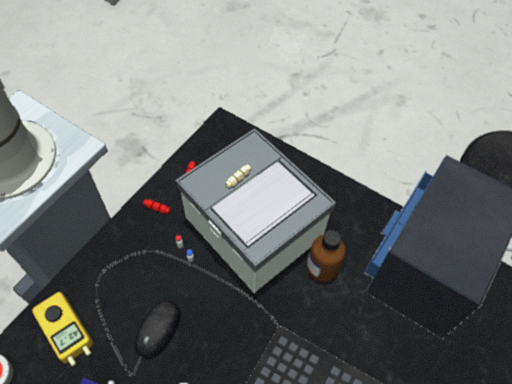

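View pics/side1.png

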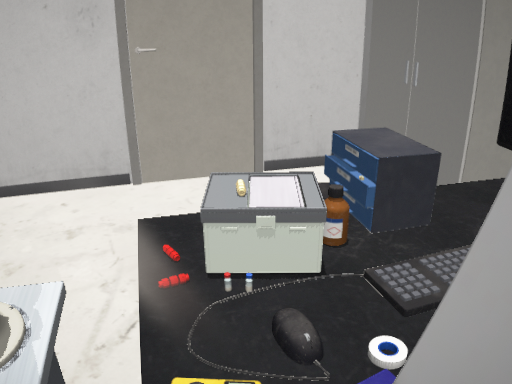

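The brass fitting sits on the lid at scene (238,176), in front of the light flap (263,203). The bottle is at (325,258), the vials at (180,241) and (190,255), and two red look-alikes are at (157,206) and (191,167).

Run:
```python
from h import *
for n in ['scene','side']:
    z=np.load(f'pics/{n}.npz');im,P=z['im'].astype(int),z['P']
    b=(abs(P[...,0]-.53)<.2)&(abs(P[...,1]-.18)<.17)
    lid=b&(abs(P[...,2]-.137)<.008)
    r=cv2.minAreaRect(P[lid][:,:2].astype(np.float32)*1000);print(n,'lid',r,np.nanmedian(P[lid][:,2]))
    fl=lid&(im.min(-1)>170)
    k=cv2.connectedComponentsWithStats(fl.astype(np.uint8));i=1+np.argmax(k[2][1:,4]);fl=k[1]==i
    fl&=lid; r=cv2.minAreaRect(P[fl][:,:2].astype(np.float32)*1000);print('flap',r,np.median(P[fl],0))
    ft=b&(P[...,2]>.1435)&(P[...,2]<.156)&(im[...,0]-im[...,2]>25)&(abs(P[...,0]-.5)<.06)
    q=P[ft];r=cv2.minAreaRect(q[:,:2].astype(np.float32)*1000);print('fit',r,len(q),q.mean(0),q[:,2].max())
    a=lid&(im.min(-1)<140);print('lid dark z',np.median(P[a][:,2]))
```

```text
scene lid ((564.46826171875, 170.04263305664062), (191.78372192382812, 258.3238525390625), 75.16822052001953) 0.13541377004525001
flap ((570.3350830078125, 168.85963439941406), (157.80722045898438, 98.94481658935547), 75.10062408447266) [0.57069046 0.16480121 0.13522039]
fit ((507.1231994628906, 180.96560668945312), (56.83065414428711, 14.849787712097168), 80.8654556274414) 164 [0.50839167 0.17947094 0.14861189] 0.153340285279699
lid dark z 0.13614146164867258
side lid ((545.964599609375, 172.20924377441406), (194.13629150390625, 222.11611938476562), 75.25760650634766) 0.13336295264503484
flap ((567.2902221679688, 160.02362060546875), (171.9222412109375, 99.02201080322266), 75.3164291381836) [0.5668393  0.15506816 0.13318102]
fit ((502.8586730957031, 178.31112670898438), (57.24593734741211, 15.421989440917969), 77.88884735107422) 72 [0.50178695 0.17294475 0.14692708] 0.15035319029078126
lid dark z 0.1339804495178969
```

```bash
cat >> h.py <<'E'
yaw=np.radians(-14.8);bx=np.array([np.cos(yaw),np.sin(yaw),0]);by=np.array([-bx[1],bx[0],0]);O=np.array([.523,.1805,0])
def b2w(p): return O+p[0]*bx+p[1]*by+np.array([0,0,p[2]])
def w2b(P): d=P-O; return np.stack([d@bx,d@by,P[...,2]],-1)
def rot(psi=20,th=20):
    h=yaw+np.radians(psi);t=np.radians(th);x=np.array([-np.sin(h),np.cos(h),0])
    y=np.array([np.cos(t)*np.cos(h),np.cos(t)*np.sin(h),-np.sin(t)])
    return np.stack([x,y,np.cross(x,y)],1)
def inc(p,Rg,s=None):
    s=s or readout.sense();R0=R.from_quat(s['eef_rot']).as_matrix()
    return np.r_[R.from_matrix(R0.T@Rg).as_rotvec()/2,R0.T@(p-np.array(s['position']))/.6].round(4)
def tcp(bin_tip,Rg,g=.07,sw=.008): # B inner tip -> TCP
    return b2w(bin_tip)+Rg[:,1]*g/2+Rg[:,2]*sw
E
python3 - <<'E'
from h import *
Rg=rot();s=readout.sense();R0=R.from_quat(s['eef_rot']).as_matrix()
print(R.from_matrix(R0.T@Rg).as_rotvec())
p=tcp([-.04,.007,.205],Rg);print(p)
Rh=R0@R.from_rotvec(R.from_matrix(R0.T@Rg).as_rotvec()*.5).as_matrix()
print(inc(np.array([.46,-.28,.29]),Rh),inc(p,Rg))
E
```

```text
[ 0.28949497 -0.24494324 -1.38945089]
[0.51614417 0.20021845 0.18551175]
[ 0.0724 -0.0612 -0.3474  0.623  -0.4372 -0.0978] [ 0.1447 -0.1225 -0.6947  0.9168 -1.1876  0.0763]
```

Request:
apply_moves --increments '[0.072,-0.061,-0.347,0.623,-0.437,-0.098,0.82,0.072,-0.061,-0.347,0.623,-0.437,-0.098,0.82,0.072,-0.061,-0.347,0.623,-0.437,-0.098,0.82,0.072,-0.061,-0.347,0.623,-0.437,-0.098,0.82,0.072,-0.061,-0.347,0.623,-0.437,-0.098,0.82,0.072,-0.061,-0.347,0.623,-0.437,-0.098,0.82,0.072,-0.061,-0.347,0.623,-0.437,-0.098,0.82,0.072,-0.061,-0.347,0.623,-0.437,-0.098,0.82,0.072,-0.061,-0.347,0.623,-0.437,-0.098,0.82]'

```text
clock: 1.88
position: [0.4616, -0.278, 0.2906]
eef_rot: [0.884, 0.459, -0.068, -0.062]
force: [-1.2, 0.4, -0.3]
gripper_width: 0.07
gripper_force: 0.0
```

Run:
```python
from h import *
Rg=rot();s=readout.sense();print(s['clock'],s['position'],s['joint_positions'],s['gripper_width'])
for z in (.235,.205): print(inc(tcp([-.045,.007,z],Rg),Rg))
```

```text
1.875 [ 0.46163558 -0.27795896  0.29061975] [ 1.0069379   0.42173412 -0.71946095  1.60845988  0.28544112  1.4052959
 -0.38113132] 0.06997789234342432
[ 0.0736 -0.0609 -0.3454  0.7098 -0.3686  0.1462]
[ 0.0736 -0.0609 -0.3454  0.713  -0.36    0.1953]
```

Request:
apply_moves --increments '[0.074,-0.061,-0.345,0.71,-0.369,0.146,0.82,0.074,-0.061,-0.345,0.71,-0.369,0.146,0.82,0.074,-0.061,-0.345,0.71,-0.369,0.146,0.82,0.074,-0.061,-0.345,0.71,-0.369,0.146,0.82,0.074,-0.061,-0.345,0.71,-0.369,0.146,0.82,0.074,-0.061,-0.345,0.71,-0.369,0.146,0.82,0.074,-0.061,-0.345,0.71,-0.369,0.146,0.82,0.074,-0.061,-0.345,0.71,-0.369,0.146,0.82,0.074,-0.061,-0.345,0.71,-0.369,0.146,0.82,0.074,-0.061,-0.345,0.71,-0.369,0.146,0.82]'

```text
clock: 3.12
position: [0.5125, 0.197, 0.2143]
eef_rot: [0.667, 0.724, -0.13, -0.118]
force: [-0.4, -0.7, -0.0]
gripper_width: 0.0701
gripper_force: 0.0
```

Run:
```python
from h import *
s=readout.sense();print(s['clock'],s['joint_positions'],s['gripper_width'])
Rm=R.from_quat(s['eef_rot']).as_matrix();print('rot err',R.from_matrix(Rm.T@rot()).as_rotvec(),w2b(np.array(s['position'])))
ims=[]
for n in ['side','wrist']:
    im,d,P=cloud(n);np.savez('pics/'+n+'2',im=im,P=P);ims.append(im)
    # points in tool frame near tips
    T=(P-np.array(s['position']))@Rm
    for sg in (-1,1):
        m=(sg*T[...,1]>.028)&(sg*T[...,1]<.06)&(abs(T[...,0])<.02)&(T[...,2]>-.06)&(T[...,2]<.02)
        if m.sum(): print(n,sg,m.sum(),'tool z pct',np.percentile(T[m][:,2],[50,90,98,100]).round(4),'y',np.percentile(T[m][:,1],[2,50,98]).round(4))
im=np.vstack(ims);cv2.imwrite('pics/c.png',cv2.cvtColor(cv2.resize(np.hstack(ims),(800,300)),cv2.COLOR_RGB2BGR))
```

```text
3.125 [ 0.22811234  0.70833311 -0.9011882   1.52386653  0.35994621  1.47384832
 -0.6379137 ] 0.07011782694857549
rot err [-0.00282374 -0.00055249 -0.00777662] [-0.01438388  0.01324914  0.21426614]
side -1 307 tool z pct [-0.0362 -0.0147 -0.008  -0.0051] y [-0.0583 -0.0437 -0.0349]
side 1 321 tool z pct [-0.0391 -0.0144 -0.0081 -0.0062] y [0.0323 0.0373 0.058 ]
wrist -1 3808 tool z pct [-0.0441 -0.0193 -0.0115 -0.0069] y [-0.0582 -0.0392 -0.035 ]
wrist 1 3866 tool z pct [-0.0439 -0.0189 -0.0114 -0.0069] y [0.0343 0.0385 0.0579]
```

View pics/c.png

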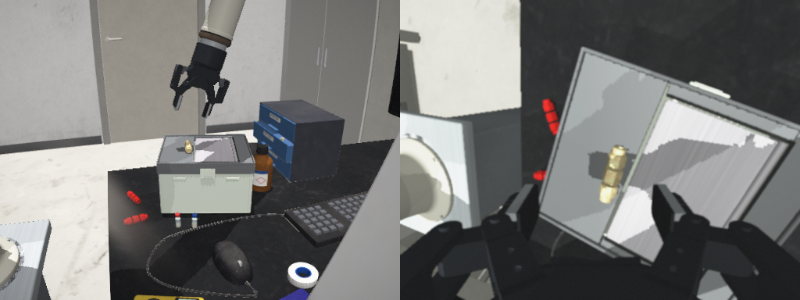

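Side view: the hand is above the bin, near finger at (178,103) and far finger at (210,110). In the wrist view the fitting (613,172) lies between the two fingers with the flap beyond it. I'll refine the fitting and flap positions from the wrist picture.

Run:
```python
from h import *
z=np.load('pics/wrist2.npz');im,P=z['im'].astype(int),z['P'];B=w2b(P)
ft=(abs(B[...,0]+.02)<.035)&(abs(B[...,1])<.08)&(B[...,2]>.1415)&(B[...,2]<.16)&(im[...,0]-im[...,2]>20)
q=B[ft];print(len(q),cv2.minAreaRect((q[:,:2]*1000).astype(np.float32)),q.mean(0),q.max(0),np.percentile(q[:,0],[1,99]))
lid=(abs(B[...,0]-.03)<.13)&(abs(B[...,1])<.1)&(abs(B[...,2]-.137)<.008)
print(np.median(B[lid&(B[...,0]<-.04)],0))
fl=lid&(im.min(-1)>150)&(B[...,0]<.03)&(B[...,1]>-.02)&(abs(B[...,2]-.135)<.004)&(im[...,0]-im[...,2]<15)
for y in (0,.02,.04,.06):
    r=B[fl&(abs(B[...,1]-y)<.006)];print(y,len(r),np.percentile(r[:,0],[1,3]) if len(r) else '')
Rg=rot();print([inc(tcp([-.043,.007,zz],Rg,sw=.007),Rg) for zz in (.18,.155,.139)])
```

```text
1453 ((-17.869029998779297, -5.179689407348633), (17.668445587158203, 56.6129264831543), 5.704104900360107) [-0.01719522 -0.00273474  0.14846148] [-0.00747807  0.02334561  0.15249953] [-0.02683415 -0.00849724]
[-0.0630954   0.01793052  0.13521533]
0 40 [-0.07937237 -0.07851296]
0.02 963 [-0.08121036 -0.08003764]
0.04 2002 [-0.08064368 -0.0784747 ]
0.06 2646 [-0.08072261 -0.07819912]
[array([-0.0011, -0.0006, -0.0047,  0.0078,  0.0324,  0.0826]), array([-0.0011, -0.0006, -0.0047,  0.0078,  0.0467,  0.1217]), array([-0.0011, -0.0006, -0.0047,  0.0079,  0.0559,  0.1467])]
```

Request:
apply_moves --increments '[-0.001,-0.001,-0.005,0.008,0.032,0.083,0.82,-0.001,-0.001,-0.005,0.008,0.032,0.083,0.82,-0.001,-0.001,-0.005,0.008,0.039,0.102,0.82,-0.001,-0.001,-0.005,0.008,0.047,0.122,0.82,-0.001,-0.001,-0.005,0.008,0.0515,0.134,0.82,-0.001,-0.001,-0.005,0.008,0.055,0.144,0.82,-0.001,-0.001,-0.005,0.008,0.055,0.144,0.82]'

```text
clock: 4.1
position: [0.5125, 0.2042, 0.1223]
eef_rot: [0.662, 0.729, -0.128, -0.118]
force: [0.2, 0.2, 0.8]
gripper_width: 0.0699
gripper_force: 0.5
```

Run:
```python
from h import *
s=readout.sense();print(s['clock'],s['force'],s['gripper_width'])
Rm=R.from_quat(s['eef_rot']).as_matrix();p=np.array(s['position'])
print('B tip',w2b(p-Rm[:,1]*.035-Rm[:,2]*.007),'A outer',w2b(p+Rm[:,1]*.0495-Rm[:,2]*.007))
Rg=rot();print([inc(tcp([x,.007,.139],Rg,sw=.007),Rg) for x in (-.033,-.023,-.013,-.006)])
ims=[]
for n in ['side','scene','wrist']:
    im,d,P=cloud(n);np.savez('pics/'+n+'3',im=im,P=P);ims.append(im)
a=ims[0][130:290,180:350];b=ims[1][110:270,150:350]
f=lambda x,w:cv2.resize(x,(w,300))
cv2.imwrite('pics/d.png',cv2.cvtColor(np.vstack([np.hstack([f(a,400),f(b,400)]),np.hstack([f(ims[2],400),f(ims[0],400)])]),cv2.COLOR_RGB2BGR))
T=(np.load('pics/side3.npz')['P']-p)@Rm;Bn=w2b(np.load('pics/side3.npz')['P'])
z=ims[0].astype(int)
for n,im in zip(['side','wrist','scene'],[ims[0],ims[2],ims[1]]):
    B=w2b(np.load(f'pics/{n}3.npz')['P']);im=im.astype(int)
    m=(B[...,0]>-.05)&(B[...,0]<.03)&(abs(B[...,1])<.06)&(B[...,2]>.1415)&(B[...,2]<.156)&(im[...,0]-im[...,2]>20)
    if m.sum()>10:print(n,m.sum(),cv2.minAreaRect((B[m][:,:2]*1000).astype(np.float32)))
    fl=(B[...,0]>.0)&(B[...,0]<.1)&(abs(B[...,1])<.078)&(B[...,2]<.137)&(B[...,2]>.05)&(im.min(-1)>120)
    if fl.sum()>20:
        q=B[fl];l=np.polyfit(q[:,0],q[:,2],1);print('flap',fl.sum(),np.arctan(l[0]))
```

```text
4.1 [0.20492672 0.24515641 0.81876857] 0.06992778485429471
B tip [-0.04479976  0.00965046  0.14082404] A outer [0.02965196 0.037191   0.11186353]
[array([-0.0004,  0.0002,  0.0025, -0.0112,  0.0169, -0.003 ]), array([-0.0004,  0.0002,  0.0025, -0.017 ,  0.0316, -0.0084]), array([-0.0004,  0.0002,  0.0025, -0.0228,  0.0463, -0.0137]), array([-0.0004,  0.0002,  0.0025, -0.0268,  0.0566, -0.0175])]
side 102 ((-18.62343978881836, -6.505678176879883), (16.609281539916992, 56.37118148803711), 4.9419074058532715)
flap 811 0.2645984806039356
wrist 2413 ((-17.89559555053711, -0.6822967529296875), (17.91506004333496, 48.393218994140625), 5.206741809844971)
flap 22875 0.26544107472322676
scene 227 ((-16.66645622253418, -3.897005081176758), (17.323280334472656, 57.380218505859375), 6.402805328369141)
flap 2574 0.26479526190540803
```

View pics/d.png

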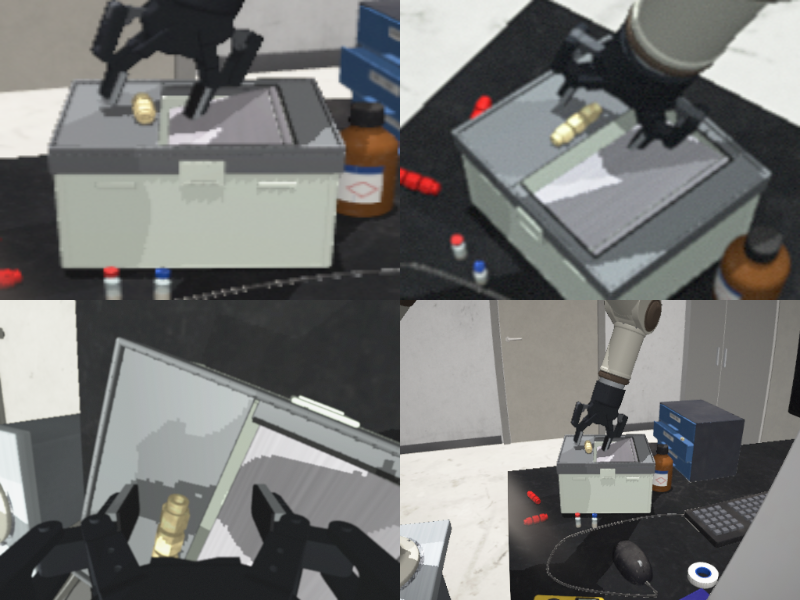

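Run:
```python
from h import *
Rg=rot(20,28)
for x in (-.047,-.042,-.038,-.034,-.030,-.026,-.022,-.018,-.014,-.01,-.006,-.002): print(x,list(inc(tcp([x,.0065,.1395],Rg,sw=.007),Rg)))
```

```text
-0.047 [np.float64(0.0696), np.float64(0.0004), np.float64(0.0024), np.float64(-0.0039), np.float64(-0.0061), np.float64(0.0126)]
-0.042 [np.float64(0.0696), np.float64(0.0004), np.float64(0.0024), np.float64(-0.0068), np.float64(0.0012), np.float64(0.01)]
-0.038 [np.float64(0.0696), np.float64(0.0004), np.float64(0.0024), np.float64(-0.0091), np.float64(0.0071), np.float64(0.0078)]
-0.034 [np.float64(0.0696), np.float64(0.0004), np.float64(0.0024), np.float64(-0.0114), np.float64(0.013), np.float64(0.0057)]
-0.03 [np.float64(0.0696), np.float64(0.0004), np.float64(0.0024), np.float64(-0.0138), np.float64(0.0189), np.float64(0.0035)]
-0.026 [np.float64(0.0696), np.float64(0.0004), np.float64(0.0024), np.float64(-0.0161), np.float64(0.0247), np.float64(0.0014)]
-0.022 [np.float64(0.0696), np.float64(0.0004), np.float64(0.0024), np.float64(-0.0184), np.float64(0.0306), np.float64(-0.0008)]
-0.018 [np.float64(0.0696), np.float64(0.0004), np.float64(0.0024), np.float64(-0.0207), np.float64(0.0365), np.float64(-0.0029)]
-0.014 [np.float64(0.0696), np.float64(0.0004), np.float64(0.0024), np.float64(-0.023), np.float64(0.0424), np.float64(-0.0051)]
-0.01 [np.float64(0.0696), np.float64(0.0004), np.float64(0.0024), np.float64(-0.0253), np.float64(0.0482), np.float64(-0.0072)]
-0.006 [np.float64(0.0696), np.float64(0.0004), np.float64(0.0024), np.float64(-0.0276), np.float64(0.0541), np.float64(-0.0093)]
-0.002 [np.float64(0.0696), np.float64(0.0004), np.float64(0.0024), np.float64(-0.0299), np.float64(0.06), np.float64(-0.0115)]
```

Request:
apply_moves --increments '[0.07,0,0.002,-0.004,-0.006,0.0125,0.82,0.07,0,0.002,-0.004,-0.006,0.0125,0.82,0.07,0,0.002,-0.004,-0.006,0.0125,0.82,0.07,0,0.002,-0.007,0.001,0.01,0.82,0.07,0,0.002,-0.009,0.007,0.008,0.82,0.07,0,0.002,-0.0115,0.013,0.0055,0.82,0.07,0,0.002,-0.014,0.019,0.0035,0.82,0.07,0,0.002,-0.016,0.025,0.0015,0.82]'

```text
clock: 5.25
position: [0.5271, 0.1961, 0.1167]
eef_rot: [0.654, 0.717, -0.179, -0.164]
force: [-3.1, 1.7, 2.7]
gripper_width: 0.0701
gripper_force: 2.0
```

```bash
cat > chk.py <<'E'
from h import *
import sys
s=readout.sense();print(s['clock'],s['force'],s['gripper_width'])
Rm=R.from_quat(s['eef_rot']).as_matrix();p=np.array(s['position'])
print('B tip',w2b(p-Rm[:,1]*.035-Rm[:,2]*.007))
ims=[]
for n in ['side','scene','wrist']:
    im,d,P=cloud(n);ims.append(im);B=w2b(P);i2=im.astype(int)
    m=(B[...,0]>-.05)&(B[...,0]<.06)&(abs(B[...,1])<.07)&(B[...,2]>.02)&(B[...,2]<.156)&(i2[...,0]-i2[...,2]>22)
    if m.sum()>10:print(n,'fit',m.sum(),cv2.minAreaRect((B[m][:,:2]*1000).astype(np.float32)),B[m].mean(0))
    fl=(B[...,0]>.0)&(B[...,0]<.1)&(abs(B[...,1])<.078)&(B[...,2]<.137)&(B[...,2]>.05)&(i2.min(-1)>120)
    if fl.sum()>20: q=B[fl];print('flap',fl.sum(),np.arctan(np.polyfit(q[:,0],q[:,2],1)[0]))
f=lambda x:cv2.resize(x,(400,300))
cv2.imwrite(sys.argv[1],cv2.cvtColor(np.vstack([np.hstack([f(ims[0][130:290,180:350]),f(ims[1][110:270,150:350])]),np.hstack([f(ims[2]),f(ims[0])])]),cv2.COLOR_RGB2BGR))
Rg=rot(20,28)
for x in (-.022,-.018,-.014,-.01,-.006,-.002,.002): print(x,inc(tcp([x,.0065,.1395],Rg,sw=.007),Rg).tolist())
E
python3 chk.py pics/e.png
```

```text
5.25 [-3.12649518  1.65752746  2.66589104] 0.07013391929279525
B tip [-0.0259386   0.00663983  0.13938104]
side fit 118 ((-13.006064414978027, -12.515645980834961), (15.30150032043457, 47.62510681152344), 1.2880710363388062) [-0.01212039 -0.01994388  0.14447849]
flap 420 0.5074016418504468
scene fit 244 ((-12.483100891113281, -4.598369598388672), (56.28152847290039, 23.825780868530273), 85.57588195800781) [-0.00883552 -0.00653362  0.14805691]
flap 1348 0.5201443033629193
wrist fit 3203 ((-14.45917797088623, -8.890462875366211), (24.200824737548828, 63.557437896728516), 0.46751147508621216) [-0.00934709  0.00137047  0.14757537]
flap 9823 0.5219473690401271
-0.022 [-0.0004, 0.0002, 0.0003, -0.0024, 0.0047, -0.0031]
-0.018 [-0.0004, 0.0002, 0.0003, -0.0047, 0.0102, -0.006]
-0.014 [-0.0004, 0.0002, 0.0003, -0.007, 0.0158, -0.009]
-0.01 [-0.0004, 0.0002, 0.0003, -0.0092, 0.0213, -0.0119]
-0.006 [-0.0004, 0.0002, 0.0003, -0.0115, 0.0268, -0.0149]
-0.002 [-0.0004, 0.0002, 0.0003, -0.0138, 0.0324, -0.0178]
0.002 [-0.0004, 0.0002, 0.0003, -0.0161, 0.0379, -0.0207]
```

View pics/e.png

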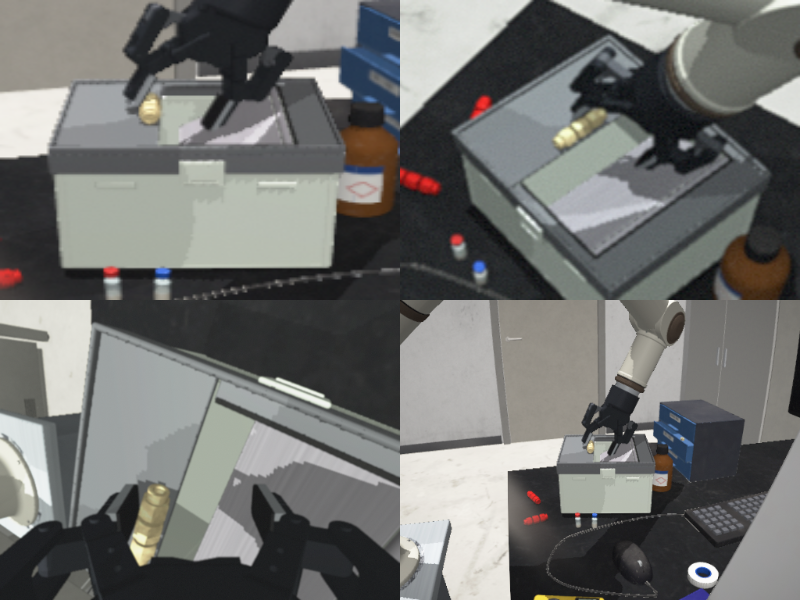

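Request:
apply_moves --increments '[0,0,0,-0.0025,0.005,-0.003,0.82,0,0,0,-0.0045,0.01,-0.006,0.82,0,0,0,-0.007,0.016,-0.009,0.82,0,0,0,-0.009,0.021,-0.012,0.82,0,0,0,-0.0115,0.027,-0.015,0.82,0,0,0,-0.0115,0.027,-0.015,0.82,0,0,0,-0.0115,0.027,-0.015,0.82]'

```text
clock: 6.28
position: [0.545, 0.1915, 0.1177]
eef_rot: [0.653, 0.717, -0.18, -0.164]
force: [-8.2, 1.4, 6.6]
gripper_width: 0.0701
gripper_force: 4.6
```

```bash
python3 chk.py pics/f.png
```

```text
6.275 [-8.1916669   1.37262368  6.64996096] 0.0700620166702977
B tip [-0.00737873  0.00673128  0.14038879]
flap 326 0.7337196522138106
scene fit 86 ((-7.3431901931762695, -23.139026641845703), (38.98208999633789, 12.426411628723145), 81.57732391357422) [-0.00684011 -0.02309458  0.02321492]
flap 939 0.7365821557917761
wrist fit 734 ((-10.022186279296875, -30.355669021606445), (56.543704986572266, 14.321297645568848), 80.98925018310547) [-0.00906027 -0.02788308  0.02282423]
flap 11775 0.7334628031479651
-0.022 [-0.0017, 0.0003, 0.0013, 0.0079, -0.0196, 0.012]
-0.018 [-0.0017, 0.0003, 0.0013, 0.0056, -0.014, 0.009]
-0.014 [-0.0017, 0.0003, 0.0013, 0.0033, -0.0085, 0.0061]
-0.01 [-0.0017, 0.0003, 0.0013, 0.001, -0.003, 0.0031]
-0.006 [-0.0017, 0.0003, 0.0013, -0.0013, 0.0025, 0.0002]
-0.002 [-0.0017, 0.0003, 0.0013, -0.0036, 0.008, -0.0028]
0.002 [-0.0017, 0.0003, 0.0013, -0.0059, 0.0135, -0.0058]
```

View pics/f.png

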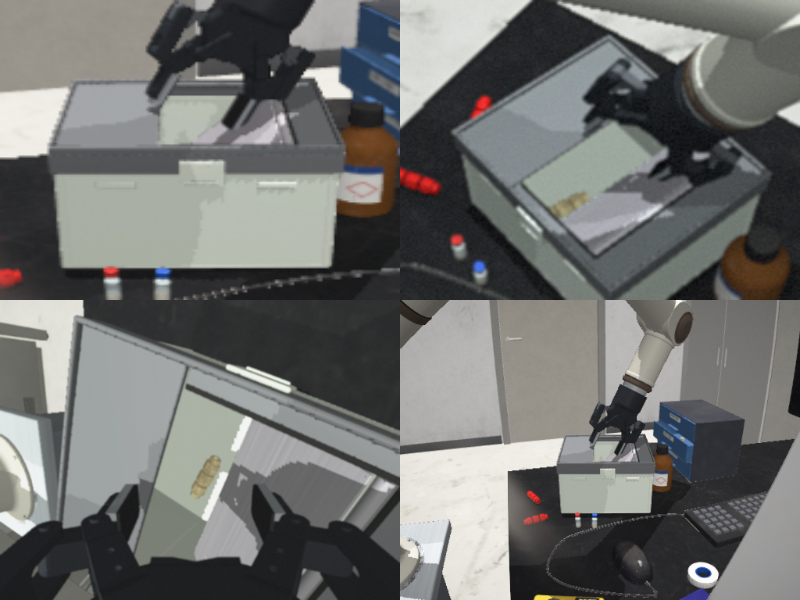

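The fitting now lies on the bin floor (wrist view (207,477), z of about 23 mm) and the flap is held at 0.73 rad. Next I back off a little and go straight up.

Request:
apply_moves --increments '[0,0,0,0.0055,-0.02,-0.003,0.82,0,0,0,0.0055,-0.032,-0.027,0.82,0,0,0,0.0055,-0.045,-0.05,0.82,0,0,0,0.0055,-0.057,-0.075,0.82,0,0,0,0.0055,-0.08,-0.12,0.82,0,0,0,0.0055,-0.105,-0.165,0.82,0,0,0,0.0055,-0.13,-0.215,0.82,0,0,0,0.0055,-0.13,-0.215,0.82,0,0,0,0.0055,-0.13,-0.215,0.82,0,0,0,0.0055,-0.13,-0.215,0.82,0,0,0,0.0055,-0.13,-0.215,0.82,0,0,0,0.0055,-0.13,-0.215,0.82]'

```text
clock: 7.92
position: [0.5377, 0.1932, 0.2668]
eef_rot: [0.654, 0.717, -0.179, -0.163]
force: [-0.6, 0.0, 0.0]
gripper_width: 0.0699
gripper_force: 0.0
```

```bash
python3 chk.py pics/g.png | head -12; python3 -c "
from h import *
for l in ('bottle','clean_vial_1'): vision.get_image('scene');print(l,[np.round(r['position'],3) for r in models.tip_of('scene',l)])"
```

```text
7.925 [-0.58116577  0.02071585  0.0297319 ] 0.06988241195865613
B tip [-0.01491779  0.00660723  0.28949338]
flap 1288 -0.0038817939674356482
flap 3664 -0.0014784984651956838
flap 16966 -0.003712957592249944
-0.022 [-0.0005, 0.0003, 0.0004, 0.0038, 0.1078, 0.2264]
-0.018 [-0.0005, 0.0003, 0.0004, 0.0015, 0.1133, 0.2234]
-0.014 [-0.0005, 0.0003, 0.0004, -0.0008, 0.1188, 0.2205]
-0.01 [-0.0005, 0.0003, 0.0004, -0.0031, 0.1244, 0.2175]
-0.006 [-0.0005, 0.0003, 0.0004, -0.0054, 0.1299, 0.2146]
-0.002 [-0.0005, 0.0003, 0.0004, -0.0077, 0.1354, 0.2116]
0.002 [-0.0005, 0.0003, 0.0004, -0.0099, 0.1409, 0.2087]
bottle [array([0.706, 0.178, 0.001])]
clean_vial_1 [array([ 0.493,  0.047, -0.001]), array([ 0.452,  0.06 , -0.   ])]
```

View pics/g.png

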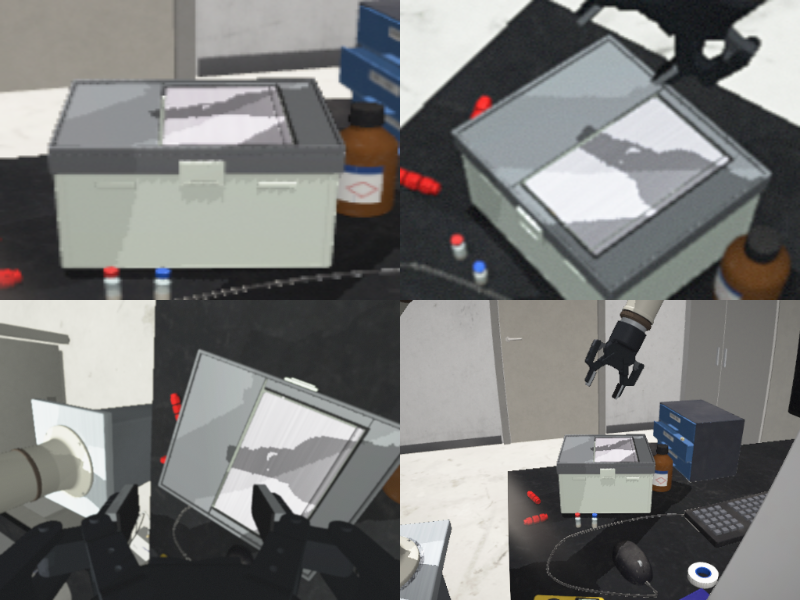

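The flap is shut at (220,115), the shelf is empty, and the bottle and both vials have not moved.

```bash
python3 -c "
from h import *
print(workorder.finish_job())"
```

```text
the job is handed in; nothing more can be done
None
```

The job is handed in: I pushed the fitting into the bin while holding the flap open, the flap then closed, and the bottle and both vials were not disturbed; `finish_job` returned no verdict.

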